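# Shadow and catch a coasting brake hub

## Task

Check that the van wheel hub on the bench stand runs freely: with the gripper on its yellow guide pin, set it turning at about two and a half radians a second (either way round, never above four) and let go, then keep the gripper centred on the pin to within 2 cm, following it round without touching anything on the hub for at least eight seconds while it coasts, the fingertips beside the pin or no more than about 4 cm above it. Then, while it is still turning, catch the pin, bring it round to stand in line with the tip of the red pointer, let go and leave the hub at rest. Leave the tape roll, the screwdriver and the socket alone.

Things in the scene. Friction and masses are not known exactly. Their poses are not given: they have to be found in the camera images.
- stand: Fixed bench stand: blue round base plate 180 mm across and a grey post 80 mm across, carrying the hub: steel brake disc 280 mm across (60 to 82 mm above the bench), grey bell 204 mm across up to 115 mm, central boss 66 mm across up to 130 mm. Origin on the vertical hub axis at bench height (z = 0). Its position on the bench varies.
- hub (a joint): Turn of the hub about its vertical axis (rad, endless, not wrapped, counter-clockwise from above positive). Moment of inertia nominally 0.046 kg m2 (0.7 to 1.6 times that), bearing drag about 0.004 N m plus 0.002 N m per rad/s: from 2.5 rad/s it still turns at about 0.8 to 1.6 rad/s 8 s later. Only this small drag holds it at rest. It must stay over 0.4 rad/s while shadowed.
- pin_top (a point): Centre of the top of the yellow guide pin, 195 mm above the bench. The pin is a round upright plastic sleeve 30 mm in diameter, 125 to 195 mm above the bench, that spins freely on a steel shaft fixed to the hub, its axis 80 mm from the hub axis. Pinched from above at any yaw it can be carried right round like a crank handle without turning the gripper.
- pointer: Fixed magnetic-base pointer beside the disc: black block 45 x 50 x 50 mm, steel post and a red arrow aimed at the hub axis (arrow tip 134 mm, block 182 to 228 mm from the hub axis; highest point 110 mm above the bench). The origin lies on the hub axis at bench height; its x axis points from the hub axis to the arrow.
- park (a point): The place where the centre of the pin's top must be parked: 80 mm from the hub axis, on the line to the red arrow, 195 mm above the bench (a point in the air).
- tape: Red roll of tape lying flat, ring 90 mm outside, 68 mm inside, 40 mm high; bystander. Origin: centre of its underside.
- driver: Screwdriver with a blue handle lying on the bench, 200 mm long, handle 26 mm thick; bystander. Origin: middle of its length, underside.
- socket: Steel socket standing upright, 36 mm in diameter, 50 mm high; bystander. Origin: centre of its underside.
Mind the look-alikes: they are no part of the job. Of the things shaped like the pointer, the black one is meant.

How it is judged:
By the outcome, as a careful person would: the job done as asked, in the order asked, and still so for the second after the job is handed in, with the robot touching nothing.
It also fails if it takes over 72 s, if anything falls off the work surface, if the arm or the gripper's body presses on something with over 40 N, if the wrist force passes 120 N, or if a joint passes its speed limit or range.

## Robot

A 7-joint arm with a two-finger parallel gripper is mounted at the origin on the work surface. World frame = base frame: x ahead of the robot, y to its left, z up, the work surface at z = 0. Lengths are in m, angles in rad, forces in N, time in s.
With the tool pointing down it reaches from about 0.4 to 0.85 m from the base axis. Payload 4.5 kg.
Tool frame: the origin (TCP) lies between the finger pads, 19 mm behind the fingertips; this is the grasp point; z points along the fingers, y is the line along which they close (so a half turn about z gives the same grasp; the last joint's range is limited). The gripper opens to 88 mm and grips with 3 to 60 N. Pads are 18 mm wide; open, the fingers measure 123 mm over their backs; the gripper's body (75 mm by 187 mm) begins 45 mm behind the grasp point.
Start: joints at [1.372, 0.689, -0.195, 1.565, 0.157, 0.902, -0.215], TCP at [0.144, -0.608, 0.257] pointing down, gripper open.
Joint ranges: [-3.01, 3.01], [-0.46, 2.08], [-1.47, 1.51], [0.13, 2.56], [-1, 4.14], [0.04, 2.09], [-2.66, 2.66]. Speed limits (rad/s): [2.57, 2.57, 3.14, 3.14, 3.14, 3.14, 3.14].

## Interface

Orientations are given as a unit quaternion [x, y, z, w].
In Python, from plant import sensors, eyes, finish_job gives the robot as it stands.
- The arm moves only by the tool send_rows, never from a script. Its argument "rows" is text: rows parted by semicolons, each of 4 numbers parted by spaces: the shift along the tool's x, y, z normalised to -1 to 1, where 1 is 30 cm, then the turn about the tool's z normalised to -1 to 1, where 1 is 2 pi rad. A call has 1 to 10 rows; each row is the pose to reach, as a shift and turn from the pose commanded when the call began, along the tool's axes at that moment, turning the shorter way round; what a row does not reach only later rows make up. A row lasts 1/12 s, in which the tool goes at most 41.7 mm and 7.16 degrees, less where a joint would pass 70% of its speed; a pose out of reach is approached as far as the arm can. A call with a number of a shift or a turn outside -1 to 1 is refused whole. A call with a gripper value outside its range is refused whole. "jaw" is the closure, from -1 (fully open) to 1 (shut), set as the call begins (left out, the last holds). The fingers move at their own pace and stop on an object; "force" is the grip in N (left out, the last holds). Time passes only in rows, so rows that repeat a pose let the fingers close. It gives the time, the measured TCP pose, the force, the opening and the grip force at its end, in the units of the state.
- sensors.get_state(): the state, without advancing time (a new reading comes with each control period).
- eyes.snapshot(name): name is "side" or "top"; returns (picture, depth): 480x640x3 uint8, red, green, blue; 480x640 float32, m along the optical axis (not along the pixel's ray), 0 where there is no reading.
- eyes.calibration(name): a dict with "fov_y" (degrees; the focal length in pixels is half the picture's height over the tangent of half this angle, whatever the lens; pixels are square), "cx", "cy" (the principal point, pixels), "world_from_camera" (4x4, takes a point from camera to world coordinates). Camera axes: x right, y down, z forward; pixel columns grow to the right and rows downward; lengths in m; the calibration is good to about 2 mm. A picture is of the moment at which its call begins. calibration takes no time and is no camera call.
- finish_job(): hands the job in; it is judged then, once.
The state is a dict: "clock": time; "q": joint angles; "qd": joint speeds; "joint_torque": joint torques, N m; "tool_pos": TCP position; "eef_rot": TCP orientation; "contact_force": force on the tool from outside, world axes, zero at the start; "moment": the same for the moment, N m; "opening": opening from 0.0 (shut) to 1.0 (fully open); "finger_force": force on a finger pad.
Only numpy, scipy, OpenCV 4.12 (cv2) and the standard library are available. Lean on these libraries where they do the work, as an engineer would, in place of code of your own. Each camera call takes 0.05 s, during which the arm holds its last target. There are 200 camera calls.

## Working session

There is one attempt and no reset: what is moved stays moved. The work goes in short steps, Python scripts to look and compute and a tool call to move; the robot and the scene stay as the last step left them, time stands still between calls to the robot, and variables do not carry over. Pictures are saved under pics/ and viewed, at most 10 in all, crops included, and the job is handed in when it is done.

Besides the shell and the picture viewer there is one more tool, called as name(argument=value, ...) on one line, values as JSON. send_rows: Moves the arm, as the interface text tells. Scaled input: -1 to 1 covers 30 cm each way for a shift and 2 pi rad each way for a turn. Its arguments: {"type":"object","properties":{"rows":{"type":"string"},"jaw":{"type":"number"},"force":{"type":"number"}},"required":["rows"]}

```bash
mkdir -p pics; ls; cat > h.py <<'E'
import numpy as np, cv2, json
from plant import sensors, eyes
def ray(c,u,v):
    f=240/np.tan(np.radians(c['fov_y'])/2)
    T=np.array(c['world_from_camera']); d=T[:3,:3]@np.array([(u-c['cx'])/f,(v-c['cy'])/f,1.]); return T[:3,3],d
def onplane(c,u,v,z):
    o,d=ray(c,u,v); return o+d*(z-o[2])/d[2]
E
python3 - <<'E'
from h import *
print(sensors.get_state())
for n in("side","top"):
    p,d=eyes.snapshot(n); np.savez(f'pics/{n}0.npz',p=p,d=d); cv2.imwrite(f'pics/{n}0.png',p[:,:,::-1]); print(n,eyes.calibration(n))
E
```

```text
pics
{'clock': 0.0, 'q': array([ 1.37179444,  0.69001493, -0.19450163,  1.56632258,  0.15726736,
        0.90252695, -0.21509304]), 'qd': array([ 4.64642147e-04, -8.04416175e-04, -1.29760581e-03,  6.41575420e-04,
       -4.86578576e-04, -2.01326863e-03,  3.59844199e-05]), 'joint_torque': array([-1.77606427e-05, -5.27568305e+01, -1.26688600e+00, -1.53436035e+01,
       -5.26160351e-02,  6.44580447e-03,  1.90821816e-04]), 'tool_pos': array([ 0.14400523, -0.60756517,  0.2565961 ]), 'eef_rot': array([ 9.93229192e-01,  1.16167488e-01, -1.68438509e-04, -9.26984137e-04]), 'contact_force': array([-0.72789981, -0.00958181, -0.94312631]), 'moment': array([ 0.00563508, -0.0181036 ,  0.01143976]), 'finger_force': 0.0, 'opening': 1.0019479493264607}
side {'fov_y': 47.04909947192819, 'cx': 306.20534550112643, 'cy': 235.21880516322813, 'world_from_camera': array([[-0.98112495, -0.14863876,  0.1236946 ,  0.27357106],
       [-0.19222425,  0.67998442, -0.70758111,  0.8648416 ],
       [ 0.02106357, -0.71800258, -0.69572165,  0.95717501],
       [ 0.        ,  0.        ,  0.        ,  1.        ]])}
top {'fov_y': 55.09800731770967, 'cx': 321.7303171361093, 'cy': 233.13660257900793, 'world_from_camera': array([[-0.04624169, -0.97426193,  0.22062502,  0.14762462],
       [-0.99892231,  0.04598166, -0.00631694,  0.01950644],
       [-0.00399035, -0.22067936, -0.97533825,  1.30673987],
       [ 0.        ,  0.        ,  0.        ,  1.        ]])}
```

View pics/top0.png

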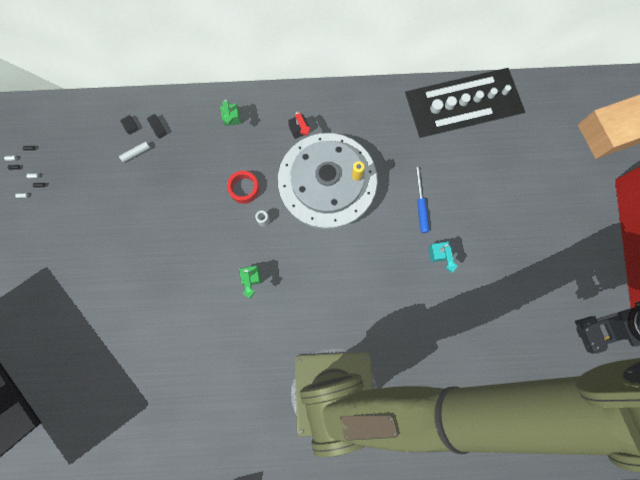

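View pics/side0.png

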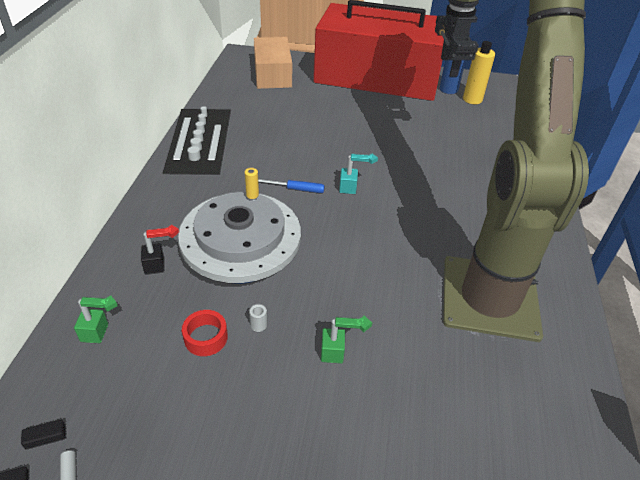

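Top view: the hub is centred near (328,173) and the pin is at (359,171). Pointer candidates are the black block with a red arrow at (300,124), green ones at (229,112) and (249,280), and cyan at (442,252). The black one is meant. Yellow candidates are the pin and a bottle at side (479,76), and I choose the pin on the hub. The other red things are the tape at (242,186) and the toolbox.

```bash
python3 - <<'E'
from h import *
c=eyes.calibration('top'); z=np.load('pics/top0.npz'); p,d=z['p'],z['d']
cs=eyes.calibration('side'); zs=np.load('pics/side0.npz')
def cloud(c,d):
    v,u=np.mgrid[:480,:640]; o,_=ray(c,0,0); f=240/np.tan(np.radians(c['fov_y'])/2)
    k=np.stack([(u-c['cx'])/f*d,(v-c['cy'])/f*d,d],-1); T=np.array(c['world_from_camera']); return k@T[:3,:3].T+T[:3,3]
W=cloud(c,d); Ws=cloud(cs,zs['d'])
def circ(q):
    (x,y),r=cv2.minEnclosingCircle(q.astype(np.float32)); return x,y,r
for name,w,dd in(('top',W,d),('side',Ws,zs['d'])):
  roi=(np.hypot(w[...,0]-.6,w[...,1]-.0)<.3)&(dd>0)
  for lo,hi in((.07,.09),(.108,.12),(.125,.135)):
    m=((w[...,2]>lo)&(w[...,2]<hi)&roi).astype(np.uint8)
    n,l,s,ce=cv2.connectedComponentsWithStats(m); i=1+np.argmax(s[1:,4]); q=w[l==i][:,:2]
    print(name,lo,s[i,4],circ(q),np.median(w[l==i][:,2]))
for name,pp,w,cc in(('top',p,W,c),('side',zs['p'],Ws,cs)):
  h=cv2.cvtColor(pp,cv2.COLOR_RGB2HSV)
  roi=np.hypot(w[...,0]-.6,w[...,1])<.35
  y=cv2.inRange(h,(20,120,80),(35,255,255))>0
  m=y&roi; vv,uu=np.nonzero(m); print(name,'yellow',m.sum(),uu.min(),uu.max(),vv.min(),vv.max(), 'zmax',w[m][:,2].max())
  t=m&(w[...,2]>.19); print(' top pts',t.sum(),w[t].mean(0),circ(w[t][:,:2]))
  r=((cv2.inRange(h,(0,140,80),(8,255,255))>0)|(cv2.inRange(h,(172,140,80),(180,255,255))>0))&roi
  n,l,s,ce=cv2.connectedComponentsWithStats(r.astype(np.uint8))
  for i in range(1,n):
    if s[i,4]>15:
      q=w[l==i]; print(' red',s[i],np.median(q,0)); (vx,vy,x0,y0)=cv2.fitLine(q[:,:2].astype(np.float32),cv2.DIST_L2,0,.01,.01).ravel(); print('  line',vx,vy,x0,y0,q.min(0),q.max(0))
  b=(h[...,2]<45)&roi&(w[...,2]>.03)&(w[...,2]<.06)
  print(' blk',b.sum(),np.median(w[b],0) if b.any() else '')
cv2.imwrite('pics/crop.png',cv2.resize(p[80:250,210:450,::-1],None,fx=3.3,fy=3.3,interpolation=cv2.INTER_CUBIC))
E
```

```text
top 0.07 3161 (0.5801755785942078, -0.010206042788922787, 0.14048708975315094) 0.08109537259128352
top 0.108 3420 (0.5796447396278381, -0.010035079903900623, 0.10234760493040085) 0.11424706046908883
top 0.125 419 (0.5801168084144592, -0.008923839777708054, 0.033605266362428665) 0.12944115487514396
side 0.07 3493 (0.5802616477012634, -0.007277834229171276, 0.14277799427509308) 0.08147162688257359
side 0.108 3875 (0.5815567970275879, -0.007025696337223053, 0.10419192165136337) 0.11449817689195763
side 0.125 486 (0.5821095705032349, -0.0073278420604765415, 0.0346393883228302) 0.13000833389866678
top yellow 154 352 363 162 179 zmax 0.19765505502120284
 top pts 75 [ 0.56800388 -0.08879598  0.19418151] (0.5690630674362183, -0.08871468901634216, 0.014772288501262665)
 red [295 113  15  22 148] [0.73537656 0.0529492  0.10835412]
  line 0.97023386 0.24216987 0.7374725 0.052458663 [0.70750939 0.03352539 0.0011989 ] [0.79069441 0.07142606 0.1153668 ]
 red [227 171  31  32 440] [0.59027152 0.23771664 0.0375633 ]
  line 0.99341446 0.11457629 0.5876839 0.23672356 [ 0.54202917  0.19153765 -0.0076939 ] [0.64609824 0.2788401  0.04583324]
 blk 0 
side yellow 353 245 258 168 198 zmax 0.1983014289290621
 top pts 81 [ 0.56908701 -0.08317951  0.1938301 ] (0.5705900192260742, -0.08594183623790741, 0.016648931428790092)
 red [147 225  32  13 267] [0.73659932 0.05917284 0.10847871]
  line 0.9961626 0.087521724 0.7374755 0.056596097 [ 0.70531254 -0.0695188  -0.00228874] [0.82033508 0.07603833 0.11432993]
 red [ 182  310   45   46 1340] [0.58773579 0.2450949  0.03224194]
  line 0.47189325 -0.8816557 0.58735824 0.24317828 [ 0.54247051  0.16818902 -0.00374556] [0.65002404 0.28461586 0.0443985 ]
 blk 267 [0.76439631 0.08023595 0.04766271]
```

View pics/crop.png

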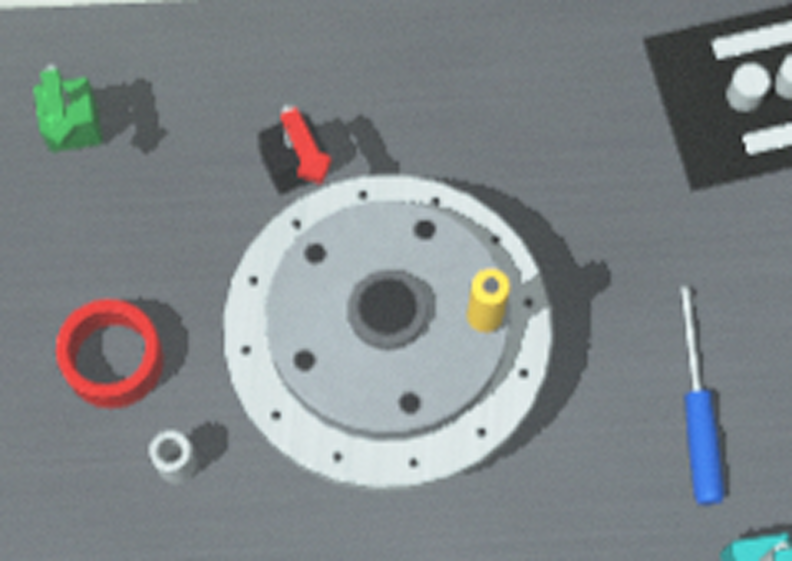

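The crop confirms the black-block red-arrow pointer, with its tip at about crop (318,182), and the yellow pin top at (490,287). I'll move over towards the pin and turn the gripper so the side camera sees the pin between the fingers.

send_rows(rows="0.89 -0.68 -0.06 -0.24;0.89 -0.68 -0.06 -0.24;0.89 -0.68 -0.06 -0.24;0.89 -0.68 -0.06 -0.24;0.89 -0.68 -0.06 -0.24;0.89 -0.68 -0.06 -0.24;0.89 -0.68 -0.06 -0.24;0.89 -0.68 -0.06 -0.24;0.89 -0.68 -0.06 -0.24;0.89 -0.68 -0.06 -0.24", jaw=-1, force=12)

```text
clock: 0.93
tool_pos: [0.3596, -0.3448, 0.2758]
eef_rot: [0.733, 0.68, 0.001, 0.0]
contact_force: [-1.6, -0.6, -0.3]
opening: 1.002
finger_force: 0.0
```

```bash
cat >> h.py <<'E'
from scipy.spatial.transform import Rotation as Rn
def totool(dw,R): return R.T@np.asarray(dw)
def cloud(c,d):
    v,u=np.mgrid[:480,:640]; f=240/np.tan(np.radians(c['fov_y'])/2)
    k=np.stack([(u-c['cx'])/f*d,(v-c['cy'])/f*d,d],-1); T=np.array(c['world_from_camera']); return k@T[:3,:3].T+T[:3,3]
E
python3 - <<'E'
from h import *
s=sensors.get_state(); R=Rn.from_quat(s['eef_rot']).as_matrix(); print(s['clock'],s['tool_pos'],R.round(3),s['q'].round(2))
print('to pin tool',totool(np.array([.5695,-.0865,.27])-s['tool_pos'],R)/.3)
for n,hub in(('top',(.580,-.0097)),('side',(.5813,-.0072))):
    z=np.load(f'pics/{n}0.npz'); c=eyes.calibration(n); w=cloud(c,z['d']); h=cv2.cvtColor(z['p'],cv2.COLOR_RGB2HSV)
    r=((cv2.inRange(h,(0,140,80),(8,255,255))>0)|(cv2.inRange(h,(172,140,80),(180,255,255))>0))&(w[...,2]>.095)&(w[...,2]<.125)&(np.hypot(w[...,0]-.735,w[...,1]-.055)<.08)
    q=w[r][:,:2]-hub; a=np.arctan2(q[:,1],q[:,0]); d=np.hypot(*q.T)
    print(n,len(q),d.min(),d.max(),np.median(a),[ (round(x,3),round(np.mean(a[(d>=x)&(d<x+.01)]),3)) for x in np.arange(.13,.2,.01) if ((d>=x)&(d<x+.01)).any()])
    line=cv2.fitLine(q.astype(np.float32),cv2.DIST_HUBER,0,.01,.01).ravel(); print(np.arctan2(line[1],line[0]),line)
    b=(z['p'].max(2)<60)&(w[...,2]>.035)&(w[...,2]<.056)&(np.hypot(w[...,0]-.77,w[...,1]-.075)<.07)
    if b.any():
        m=(w[b][:,:2].min(0)+w[b][:,:2].max(0))/2-hub; print('blk',b.sum(),m,np.arctan2(m[1],m[0]))
E
```

```text
0.9333 [ 0.35955468 -0.34479482  0.27583017] [[ 0.074  0.997  0.001]
 [ 0.997 -0.074  0.001]
 [ 0.001  0.001 -1.   ]] [ 1.03  0.54 -0.56  1.91  0.39  0.8   0.19]
to pin tool [0.91051131 0.63398724 0.02105057]
top 138 0.13733485172457066 0.20354658452275823 0.3869999054849961 [(np.float64(0.13), np.float64(0.392)), (np.float64(0.14), np.float64(0.387)), (np.float64(0.15), np.float64(0.386)), (np.float64(0.16), np.float64(0.385)), (np.float64(0.17), np.float64(0.384)), (np.float64(0.18), np.float64(0.38)), (np.float64(0.19), np.float64(0.384)), (np.float64(0.2), np.float64(0.376))]
0.3592167 [0.9361725  0.35154104 0.15471211 0.06254257]
blk 8 [0.18136446 0.0732563 ] 0.3838790645539207
side 263 0.1351379036196072 0.20409775275187791 0.4082751753907917 [(np.float64(0.13), np.float64(0.396)), (np.float64(0.14), np.float64(0.404)), (np.float64(0.15), np.float64(0.403)), (np.float64(0.16), np.float64(0.398)), (np.float64(0.17), np.float64(0.4)), (np.float64(0.18), np.float64(0.397)), (np.float64(0.19), np.float64(0.399)), (np.float64(0.2), np.float64(0.393))]
0.41551268 [0.9149095  0.40365905 0.15847972 0.06911834]
blk 316 [0.18792782 0.07816651] 0.3941709361290205
```

send_rows(rows="0.91 0.634 0.02 -0.012;0.91 0.634 0.02 -0.012;0.91 0.634 0.02 -0.012;0.91 0.634 0.02 -0.012;0.91 0.634 0.02 -0.012;0.91 0.634 0.02 -0.012;0.91 0.634 0.02 -0.012;0.91 0.634 0.02 -0.012;0.91 0.634 0.02 -0.012;0.91 0.634 0.02 -0.012")

```text
clock: 1.77
tool_pos: [0.5714, -0.0895, 0.269]
eef_rot: [0.71, 0.705, 0.001, -0.001]
contact_force: [-0.3, -1.3, -0.2]
opening: 1.0
finger_force: 0.0
```

```bash
python3 - <<'E'
from h import *
s=sensors.get_state(); R=Rn.from_quat(s['eef_rot']).as_matrix(); print(s['clock'],s['tool_pos'],R.round(4),s['q'].round(2),s['qd'].round(3))
print('to pin tool',totool(np.array([.5695,-.0865,.178])-s['tool_pos'],R)/.3)
p,d=eyes.snapshot('side'); cv2.imwrite('pics/s1.png',p[::,::,::-1][60:360,100:500])
E
```

```text
1.7667 [ 0.57136015 -0.0895044   0.26900647] [[ 7.0e-03  1.0e+00  1.0e-04]
 [ 1.0e+00 -7.0e-03  1.7e-03]
 [ 1.7e-03  1.0e-04 -1.0e+00]] [ 0.38  0.65 -0.53  1.69  0.39  0.91 -0.31] [ 0.066 -0.018  0.058  0.04   0.014  0.01   0.007]
to pin tool [ 0.00946819 -0.00628901  0.30337061]
```

View pics/s1.png

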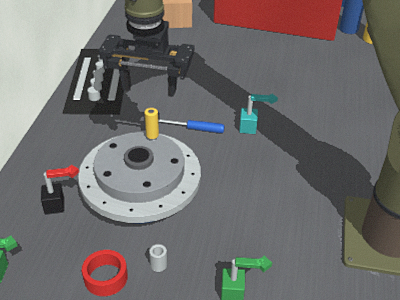

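The side view shows the gripper above and behind the pin (crop: pin top (152,110), fingertips about (108,85) and (172,88)). I'll check the alignment by projecting the TCP.

```bash
cat >> h.py <<'E'
def proj(c,P):
    T=np.linalg.inv(np.array(c['world_from_camera'])); k=T[:3,:3]@np.asarray(P)+T[:3,3]; f=240/np.tan(np.radians(c['fov_y'])/2)
    return (int(round(k[0]/k[2]*f+c['cx'])),int(round(k[1]/k[2]*f+c['cy'])))
E
python3 - <<'E'
from h import *
s=sensors.get_state(); c=eyes.calibration('side'); p,d=eyes.snapshot('side'); p=p[:,:,::-1].copy(); R=Rn.from_quat(s['eef_rot']).as_matrix()
print(s['tool_pos'])
for o in((0,0,.019),(0,.05,.019),(0,-.05,.019)):
    u=proj(c,s['tool_pos']+R@np.array(o)); print(u); cv2.circle(p,u,1,(0,0,255),-1)
cv2.circle(p,proj(c,(.5695,-.0865,.195)),1,(255,0,0),-1)
cv2.imwrite('pics/s2.png',cv2.resize(p[90:250,170:340],None,fx=3.5,fy=3.5,interpolation=cv2.INTER_NEAREST))
E
```

```text
[ 0.57014213 -0.09225322  0.26878607]
(250, 150)
(229, 147)
(273, 153)
```

View pics/s2.png

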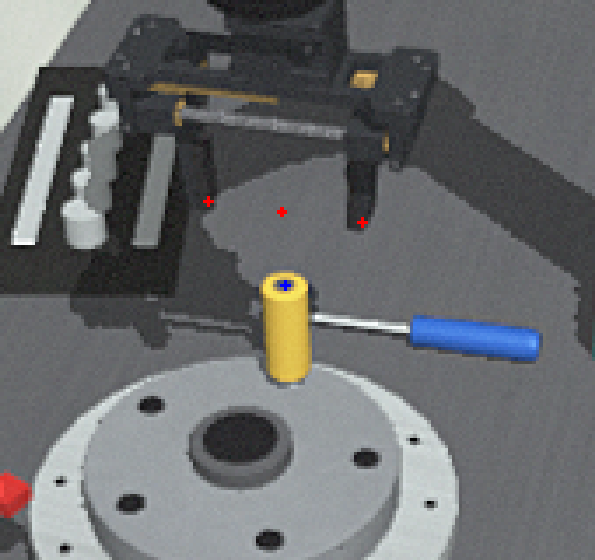

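send_rows(rows="0.019 -0.002 0.1 0;0.019 -0.002 0.2 0;0.019 -0.002 0.3 0;0.019 -0.002 0.303 0;0.019 -0.002 0.303 0;0.019 -0.002 0.303 0;0.019 -0.002 0.303 0")

```text
clock: 2.45
tool_pos: [0.5709, -0.0878, 0.1805]
eef_rot: [0.712, 0.702, 0.001, 0.001]
contact_force: [0.6, -0.3, 0.4]
opening: 1.0
finger_force: 0.0
```

```bash
python3 - <<'E'
from h import *
s=sensors.get_state(); print(s['clock'],s['tool_pos'],s['contact_force'],s['qd'].round(3))
print('to pin',totool(np.array([.5695,-.0865,.178])-s['tool_pos'],Rn.from_quat(s['eef_rot']).as_matrix())/.3)
E
```

```text
2.45 [ 0.57093562 -0.08776811  0.1804549 ] [ 0.60923138 -0.27788856  0.40595506] [-0.006 -0.004 -0.003  0.002  0.002 -0.005 -0.   ]
to pin [ 0.00416358 -0.00487092  0.00816507]
```

send_rows(rows="0 0 0 0;0 0 0 0;0 0 0 0;0 0 0 0;0 0 0 0;0 0 0 0;0 0 0 0", jaw=1, force=12)

```text
clock: 3.03
tool_pos: [0.5699, -0.0871, 0.1785]
eef_rot: [0.712, 0.703, -0.0, 0.0]
contact_force: [-0.7, 0.4, 0.6]
opening: 0.496
finger_force: 0.0
```

```bash
python3 - <<'E'
from h import *
s=sensors.get_state(); print(s)
P=[]
for i in range(1): pass
def circ(q):
    (x,y),r=cv2.minEnclosingCircle(q.astype(np.float32)); return x,y,r
p,d=eyes.snapshot('side'); w=cloud(eyes.calibration('side'),d); h=cv2.cvtColor(p,cv2.COLOR_RGB2HSV)
m=(cv2.inRange(h,(20,120,80),(35,255,255))>0)&(np.hypot(w[...,0]-.58,w[...,1])<.2); print(m.sum(),w[m].mean(0))
E
```

```text
{'clock': 3.0333, 'q': array([ 0.33744682,  0.76140716, -0.45999886,  1.7814008 ,  0.48692035,
        0.71384043, -0.40006297]), 'qd': array([-0.00093124,  0.00156309, -0.00018331,  0.00035722, -0.00151549,
        0.00244819,  0.00030602]), 'joint_torque': array([ 1.03948836e-02, -5.09420693e+01, -4.78519857e+00, -1.14790571e+01,
       -4.24691441e-02, -1.44505478e-02,  1.59887695e-04]), 'tool_pos': array([ 0.56987173, -0.08708091,  0.17849817]), 'eef_rot': array([ 7.11509054e-01,  7.02676928e-01, -3.40390621e-05,  1.12078620e-05]), 'contact_force': array([-0.74808308,  0.42613378,  0.57048984]), 'moment': array([-0.03965548, -0.11635749,  0.04853742]), 'finger_force': 0.0, 'opening': 0.49557126607336643}
373 [ 0.56796306 -0.07770344  0.17194624]
```

send_rows(rows="0 0 0 0;0 0 0 0;0 0 0 0;0 0 0 0;0 0 0 0")

```text
clock: 3.5
tool_pos: [0.5698, -0.087, 0.1785]
eef_rot: [0.711, 0.703, -0.0, -0.0]
contact_force: [0.1, 1.0, -0.4]
opening: 0.336
finger_force: 12.0
```

```bash
cat >> h.py <<'E'
H=np.array([.5806,-.0085]); RAD=.080
def yellow(n='side',zmin=0):
    p,d=eyes.snapshot(n); w=cloud(eyes.calibration(n),d); h=cv2.cvtColor(p,cv2.COLOR_RGB2HSV)
    m=(cv2.inRange(h,(18,110,60),(36,255,255))>0)&(np.hypot(w[...,0]-H[0],w[...,1]-H[1])<.13)&(w[...,2]>.12)&(w[...,2]<.21)
    m=cv2.morphologyEx(m.astype(np.uint8),cv2.MORPH_OPEN,np.ones((2,2)))>0
    return m,w
def rows(pts,cmd,R,z=None):
    out=[]
    for P in pts:
        t=totool(np.array(P)-cmd,R)/.3; out.append('%.3f %.3f %.3f 0'%tuple(t))
    return ';'.join(out)
E
python3 - <<'E'
from h import *
s=sensors.get_state(); print(s['tool_pos'],s['contact_force'],s['opening'],s['finger_force'])
m,w=yellow(); print(m.sum(),np.median(w[m],0)); t=s['tool_pos'][:2]-H; print(np.hypot(*t),np.arctan2(t[1],t[0]))
# spin-up plan
R=np.array([[0,1,0],[1,0,0],[0,0,-1.]]); cmd=np.array([*s['tool_pos'][:2],.178])
th0=np.arctan2(t[1],t[0]); th=th0; om=0; dt=1/12; pts=[]
for k in range(40):
    om2=min(2.5,om+1.6*dt); th+=.5*(om+om2)*dt; om=om2
    pts.append([*(H+RAD*np.array([np.cos(th),np.sin(th)])),.178])
print(rows(pts[:10],cmd,R)); print(th)
E
```

```text
[ 0.56980893 -0.08699685  0.1785043 ] [ 0.11091763  0.96865239 -0.38920658] 0.335733928738959 11.998565224930644
335 [ 0.56587233 -0.0752761   0.16635085]
0.0792351097514623 -1.7074114546009662
-0.003 0.001 0.000 0;-0.003 0.006 0.000 0;-0.004 0.013 0.000 0;-0.005 0.023 0.000 0;-0.005 0.037 0.000 0;-0.004 0.053 0.000 0;-0.003 0.072 0.000 0;0.001 0.094 0.000 0;0.008 0.118 0.000 0;0.018 0.144 0.000 0
4.6717552120657
```

```bash
cat >> h.py <<'E'
RT=np.array([[.0125,.9999,0],[.9999,-.0125,0],[0,0,-1.]])
def plan(ths,zs,rad=RAD):
    cmd=np.array(json.load(open('cmd.json'))); out=[]
    for th,z in zip(ths,np.broadcast_to(zs,len(ths))):
        t=np.round(RT.T@(np.array([*(H+rad*np.array([np.cos(th),np.sin(th)])),z])-cmd)/.3,3)+0.
        out.append('%g %g %g 0'%tuple(t))
    json.dump(list(cmd+RT@t*.3),open('cmd.json','w')); print(';'.join(out)); print('end th',ths[-1])
def pol(P): t=np.asarray(P)[:2]-H; return np.hypot(*t),np.arctan2(t[1],t[0])
E
python3 - <<'E'
from h import *
s=sensors.get_state(); json.dump([*s['tool_pos'][:2],.178],open('cmd.json','w'))
th=-1.7074; om=0; dt=1/12; ths=[]
for k in range(40):
    om2=min(2.5,om+1.6*dt); th+=.5*(om+om2)*dt; om=om2; ths.append(th)
json.dump(ths,open('ths.json','w'))
plan(ths[:10],.178)
E
```

```text
-0.003 0.001 0 0;-0.003 0.005 0 0;-0.004 0.013 0 0;-0.004 0.023 0 0;-0.004 0.037 0 0;-0.004 0.053 0 0;-0.002 0.072 0 0;0.003 0.094 0 0;0.01 0.118 0 0;0.02 0.144 0 0
end th -1.1518444444444444
```

send_rows(rows="-0.003 0.001 0 0;-0.003 0.005 0 0;-0.004 0.013 0 0;-0.004 0.023 0 0;-0.004 0.037 0 0;-0.004 0.053 0 0;-0.002 0.072 0 0;0.003 0.094 0 0;0.01 0.118 0 0;0.02 0.144 0 0")

```text
clock: 4.38
tool_pos: [0.6135, -0.0812, 0.1785]
eef_rot: [0.712, 0.703, -0.0, -0.0]
contact_force: [-2.6, 5.1, 1.3]
opening: 0.341
finger_force: 12.0
```

```bash
python3 - <<'E'
from h import *
s=sensors.get_state(); print(s['clock'],s['tool_pos'],pol(s['tool_pos']),s['contact_force'],s['moment'],s['opening'])
ths=json.load(open('ths.json')); plan(ths[10:20],.178)
E
```

```text
4.3833 [ 0.61347938 -0.08118542  0.17847005] (np.float64(0.07977608945269407), np.float64(-1.1459884068311244)) [-2.57096628  5.0991336   1.32099302] [0.9209298  0.55621657 0.01024998] 0.3405567203686088
0.015 0.028 0 0;0.034 0.055 0 0;0.059 0.083 0 0;0.09 0.108 0 0;0.127 0.129 0 0;0.17 0.145 0 0;0.218 0.154 0 0;0.27 0.154 0 0;0.323 0.143 0 0;0.374 0.12 0 0
end th 0.5050999999999998
```

send_rows(rows="0.015 0.028 0 0;0.034 0.055 0 0;0.059 0.083 0 0;0.09 0.108 0 0;0.127 0.129 0 0;0.17 0.145 0 0;0.218 0.154 0 0;0.27 0.154 0 0;0.323 0.143 0 0;0.374 0.12 0 0")

```text
clock: 5.22
tool_pos: [0.6512, 0.0309, 0.1785]
eef_rot: [0.712, 0.702, 0.0, 0.001]
contact_force: [-2.8, -2.0, 4.1]
opening: 0.338
finger_force: 12.0
```

```bash
python3 - <<'E'
from h import *
s=sensors.get_state(); print(s['clock'],s['tool_pos'],pol(s['tool_pos']),s['contact_force'],s['moment'],s['opening'])
ths=json.load(open('ths.json')); plan(ths[20:30],.178)
E
```

```text
5.2167 [0.65123564 0.0308872  0.17848082] (np.float64(0.08087486997200066), np.float64(0.50866770672531)) [-2.77915556 -1.99439475  4.0874612 ] [-0.3652798   0.83357435 -0.0603978 ] 0.3376674003031268
0.045 -0.032 0 0;0.083 -0.073 0 0;0.111 -0.121 0 0;0.128 -0.173 0 0;0.135 -0.228 0 0;0.13 -0.284 0 0;0.113 -0.337 0 0;0.086 -0.385 0 0;0.05 -0.427 0 0;0.005 -0.46 0 0
end th 2.588433333333333
```

send_rows(rows="0.045 -0.032 0 0;0.083 -0.073 0 0;0.111 -0.121 0 0;0.128 -0.173 0 0;0.135 -0.228 0 0;0.13 -0.284 0 0;0.113 -0.337 0 0;0.086 -0.385 0 0;0.05 -0.427 0 0;0.005 -0.46 0 0", jaw=-1)

```text
clock: 6.05
tool_pos: [0.5128, 0.0348, 0.1788]
eef_rot: [0.711, 0.704, 0.001, 0.001]
contact_force: [-0.1, 0.5, 0.3]
opening: 0.997
finger_force: 0.0
```

```bash
cat >> h.py <<'E'
def look():
    "pin angle now (picture at call begin), from yellow side-cloud surface + column ray"
    s=sensors.get_state(); t=s['clock']; c=eyes.calibration('side'); m,w=yellow(); v,u=np.nonzero(m)
    # rays from lower half of the pin, axis plane: nearest-surface point median + 13 mm along horizontal view dir
    q=np.median(w[m],0); o=np.array(c['world_from_camera'])[:3,3]; hd=(q-o)[:2]; hd/=np.hypot(*hd)
    P=q[:2]+.0125*hd; r,a=pol(P)
    print('t %.3f n %d pin'%(t,m.sum()),P.round(4),'r %.4f a %.4f'%(r,a),'z',q[2].round(3),'tcp',s['tool_pos'].round(4),'r,a',np.round(pol(s['tool_pos']),4),'F',s['contact_force'].round(1),'op',round(s['opening'],2),'t1',round(sensors.get_state()['clock'],3))
    with open('log.txt','a') as f: f.write('%f %f\n'%(t,a))
    return t,a,P
E
python3 - <<'E'
from h import *
look()
E
```

```text
t 6.050 n 394 pin [0.5119 0.0326] r 0.0801 a 2.6023 z 0.166 tcp [0.5128 0.0348 0.1788] r,a [0.0804 2.573 ] F [-0.1  0.5  0.3] op 1.0 t1 6.1
```

```bash
cat >> h.py <<'E'
def shadow(th,w,al,zs,n=10,lead=.025):
    "th,w at now; rows at k/12 s; last row leads by lead s"
    k=np.arange(1,n+1)/12; k2=k.copy(); k2[-1]+=lead
    plan(list(th+w*k2-al*k2**2/2),zs); print('pred at end th %.3f w %.3f'%(th+w*k[-1]-al*k[-1]**2/2,w-al*k[-1]))
E
python3 -c "
from h import *
shadow(2.71,2.35,.19,[.178,.19,.205,.22]+[.226]*6)"
```

```text
-0.078 -0.031 0 0;-0.129 -0.038 -0.04 0;-0.18 -0.035 -0.09 0;-0.229 -0.022 -0.14 0;-0.275 0 -0.16 0;-0.315 0.03 -0.16 0;-0.349 0.067 -0.16 0;-0.375 0.109 -0.16 0;-0.393 0.155 -0.16 0;-0.403 0.217 -0.16 0
end th 4.657093402777777
pred at end th 4.602 w 2.192
```

send_rows(rows="-0.078 -0.031 0 0;-0.129 -0.038 -0.04 0;-0.18 -0.035 -0.09 0;-0.229 -0.022 -0.14 0;-0.275 0 -0.16 0;-0.315 0.03 -0.16 0;-0.349 0.067 -0.16 0;-0.375 0.109 -0.16 0;-0.393 0.155 -0.16 0;-0.403 0.217 -0.16 0")

```text
clock: 6.93
tool_pos: [0.5776, -0.0891, 0.2267]
eef_rot: [0.712, 0.702, 0.0, 0.001]
contact_force: [-0.2, 0.6, -0.4]
opening: 1.0
finger_force: 0.0
```

```bash
python3 -c "
from h import *
look()"
```

```text
t 6.933 n 345 pin [ 0.5766 -0.0882] r 0.0798 a -1.6208 z 0.163 tcp [ 0.5776 -0.0891  0.2267] r,a [ 0.0806 -1.6083] F [-0.2  0.6 -0.4] op 1.0 t1 6.983
```

```bash
python3 -c "
from h import *
shadow(4.775,2.24,.18,.226)"
```

```text
0.009 0.08 0 0;0.026 0.127 0 0;0.051 0.169 0 0;0.083 0.205 0 0;0.121 0.235 0 0;0.163 0.257 0 0;0.208 0.272 0 0;0.255 0.278 0 0;0.302 0.276 0 0;0.36 0.261 0 0
end th 6.631360416666667
pred at end th 6.579 w 2.090
```

send_rows(rows="0.009 0.08 0 0;0.026 0.127 0 0;0.051 0.169 0 0;0.083 0.205 0 0;0.121 0.235 0 0;0.163 0.257 0 0;0.208 0.272 0 0;0.255 0.278 0 0;0.302 0.276 0 0;0.36 0.261 0 0")

```text
clock: 7.82
tool_pos: [0.656, 0.0196, 0.2264]
eef_rot: [0.712, 0.702, 0.0, 0.0]
contact_force: [-0.5, 0.4, 0.8]
opening: 1.005
finger_force: 0.0
```

```bash
cat >> h.py <<'E'
def step(zs=.226,n=10,lead=.025):
    t,a,P=look(); L=np.loadtxt('log.txt'); T=L[:,0]; A=np.unwrap(L[:,1])
    for i in range(1,len(A)):   # unwrap by expected rate
        e=A[i-1]+2.2*(T[i]-T[i-1])*(1-.02*(T[i]-6)); A[i]=L[i,1]+2*np.pi*np.round((e-L[i,1])/(2*np.pi))
    # model: w' = -(0.004+0.002w)/I ; fit th0,w0,I
    from scipy.optimize import least_squares
    def th(x,tt):
        k=.002*x[2]; return x[0]+(x[1]+2)*(1-np.exp(-k*tt))/k-2*tt
    tt=T-T[0]; x=least_squares(lambda x:np.r_[(th(x,tt)-A)/.02,(x[2]-21)/8],[A[0],2.35,21.]).x
    now=T[-1]+.05-T[0]; W=(x[1]+2)*np.exp(-.002*x[2]*now)-2
    print('res',(th(x,tt)-A).round(3),'w0 %.3f 1/I %.1f w %.3f'%(x[1],x[2],W))
    shadow(th(x,now)+.5*(A[-1]-th(x,tt[-1])),W,x[2]*(.004+.002*W),zs,n,lead)
E
python3 -c "
from h import *
step()"
```

```text
t 7.817 n 373 pin [0.6559 0.0168] r 0.0795 a 0.3243 z 0.165 tcp [0.656  0.0196 0.2264] r,a [0.0805 0.3562] F [-0.5  0.4  0.8] op 1.0 t1 7.867
res [-0.002  0.004 -0.002] w0 2.412 1/I 19.0 w 2.118
0.061 -0.032 0 0;0.096 -0.062 0 0;0.126 -0.098 0 0;0.148 -0.138 0 0;0.164 -0.181 0 0;0.172 -0.226 0 0;0.172 -0.271 0 0;0.165 -0.315 0 0;0.15 -0.357 0 0;0.122 -0.407 0 0
end th 8.47264436363393
pred at end th 8.423 w 1.987
```

send_rows(rows="0.061 -0.032 0 0;0.096 -0.062 0 0;0.126 -0.098 0 0;0.148 -0.138 0 0;0.164 -0.181 0 0;0.172 -0.226 0 0;0.172 -0.271 0 0;0.165 -0.315 0 0;0.15 -0.357 0 0;0.122 -0.407 0 0")

```text
clock: 8.7
tool_pos: [0.5336, 0.0579, 0.2269]
eef_rot: [0.711, 0.703, 0.001, 0.0]
contact_force: [0.2, -0.4, 0.2]
opening: 1.001
finger_force: 0.0
```

```bash
python3 -c "
from h import *
step()"
```

```text
t 8.700 n 420 pin [0.5395 0.0592] r 0.0792 a 2.1163 z 0.168 tcp [0.5336 0.0579 0.2269] r,a [0.0813 2.1871] F [ 0.2 -0.4  0.2] op 1.0 t1 8.75
res [-0.002  0.007 -0.006  0.002] w0 2.421 1/I 20.5 w 1.957
-0.034 -0.037 0 0;-0.067 -0.064 0 0;-0.105 -0.085 0 0;-0.145 -0.099 0 0;-0.186 -0.107 0 0;-0.228 -0.109 0 0;-0.269 -0.104 0 0;-0.308 -0.092 0 0;-0.346 -0.075 0 0;-0.389 -0.045 0 0
end th 10.118529281617954
pred at end th 10.073 w 1.822
```

send_rows(rows="-0.034 -0.037 0 0;-0.067 -0.064 0 0;-0.105 -0.085 0 0;-0.145 -0.099 0 0;-0.186 -0.107 0 0;-0.228 -0.109 0 0;-0.269 -0.104 0 0;-0.308 -0.092 0 0;-0.346 -0.075 0 0;-0.389 -0.045 0 0")

```text
clock: 9.58
tool_pos: [0.5193, -0.0608, 0.2266]
eef_rot: [0.711, 0.703, -0.0, -0.0]
contact_force: [0.4, 0.1, -0.3]
opening: 0.999
finger_force: 0.0
```

```bash
python3 -c "
from h import *
step()"
```

```text
t 9.583 n 354 pin [ 0.5164 -0.0566] r 0.0802 a -2.4980 z 0.162 tcp [ 0.5193 -0.0608  0.2266] r,a [ 0.0805 -2.4355] F [ 0.4  0.1 -0.3] op 1.0 t1 9.633
res [-0.003  0.007 -0.006  0.     0.001] w0 2.424 1/I 20.8 w 1.811
-0.035 0.036 0 0;-0.058 0.069 0 0;-0.075 0.105 0 0;-0.086 0.142 0 0;-0.093 0.181 0 0;-0.093 0.219 0 0;-0.088 0.257 0 0;-0.077 0.294 0 0;-0.062 0.328 0 0;-0.035 0.369 0 0
end th 11.65555151504368
pred at end th 11.614 w 1.679
```

send_rows(rows="-0.035 0.036 0 0;-0.058 0.069 0 0;-0.075 0.105 0 0;-0.086 0.142 0 0;-0.093 0.181 0 0;-0.093 0.219 0 0;-0.088 0.257 0 0;-0.077 0.294 0 0;-0.062 0.328 0 0;-0.035 0.369 0 0")

```text
clock: 10.47
tool_pos: [0.6302, -0.0727, 0.2262]
eef_rot: [0.712, 0.702, -0.0, 0.0]
contact_force: [-0.2, -0.4, 0.1]
opening: 1.0
finger_force: 0.0
```

```bash
python3 -c "
from h import *
step()"
```

```text
t 10.467 n 359 pin [ 0.6266 -0.0742] r 0.0802 a -0.9598 z 0.163 tcp [ 0.6302 -0.0727  0.2262] r,a [ 0.0811 -0.9129] F [-0.2 -0.4  0.1] op 1.0 t1 10.517
res [-0.004  0.008 -0.005  0.    -0.002  0.002] w0 2.427 1/I 21.0 w 1.668
0.032 0.033 0 0;0.061 0.056 0 0;0.092 0.074 0 0;0.126 0.087 0 0;0.16 0.096 0 0;0.195 0.1 0 0;0.231 0.099 0 0;0.265 0.094 0 0;0.298 0.085 0 0;0.339 0.066 0 0
end th 13.066004027136621
pred at end th 13.028 w 1.540
```

send_rows(rows="0.032 0.033 0 0;0.061 0.056 0 0;0.092 0.074 0 0;0.126 0.087 0 0;0.16 0.096 0 0;0.195 0.1 0 0;0.231 0.099 0 0;0.265 0.094 0 0;0.298 0.085 0 0;0.339 0.066 0 0")

```text
clock: 11.35
tool_pos: [0.6507, 0.0302, 0.2265]
eef_rot: [0.712, 0.702, -0.0, 0.0]
contact_force: [0.3, -0.3, 1.0]
opening: 1.0
finger_force: 0.0
```

```bash
python3 -c "
from h import *
step()"
```

```text
t 11.350 n 385 pin [0.6518 0.0272] r 0.0797 a 0.4642 z 0.164 tcp [0.6507 0.0302 0.2265] r,a [0.0801 0.5045] F [ 0.3 -0.3  1. ] op 1.0 t1 11.4
res [-0.003  0.008 -0.005  0.    -0.002  0.002 -0.   ] w0 2.427 1/I 21.0 w 1.535
0.037 -0.025 0 0;0.062 -0.048 0 0;0.083 -0.074 0 0;0.101 -0.101 0 0;0.116 -0.131 0 0;0.126 -0.162 0 0;0.133 -0.193 0 0;0.136 -0.225 0 0;0.135 -0.257 0 0;0.128 -0.297 0 0
end th 14.370259489176242
pred at end th 14.335 w 1.411
```

send_rows(rows="0.037 -0.025 0 0;0.062 -0.048 0 0;0.083 -0.074 0 0;0.101 -0.101 0 0;0.116 -0.131 0 0;0.126 -0.162 0 0;0.133 -0.193 0 0;0.136 -0.225 0 0;0.135 -0.257 0 0;0.128 -0.297 0 0")

```text
clock: 12.23
tool_pos: [0.5615, 0.0697, 0.2267]
eef_rot: [0.711, 0.703, 0.0, 0.0]
contact_force: [-0.2, 0.3, 0.4]
opening: 1.0
finger_force: 0.0
```

```bash
python3 -c "
from h import *
step()"
```

```text
t 12.233 n 423 pin [0.5652 0.0698] r 0.0798 a 1.7647 z 0.167 tcp [0.5615 0.0697 0.2267] r,a [0.0805 1.8107] F [-0.2  0.3  0.4] op 1.0 t1 12.283
res [-0.004  0.008 -0.004  0.001 -0.002  0.002 -0.002  0.001] w0 2.428 1/I 21.1 w 1.405
-0.013 -0.038 0 0;-0.026 -0.066 0 0;-0.042 -0.091 0 0;-0.061 -0.115 0 0;-0.083 -0.136 0 0;-0.106 -0.154 0 0;-0.131 -0.17 0 0;-0.158 -0.182 0 0;-0.185 -0.192 0 0;-0.221 -0.199 0 0
end th 15.555003862488132
pred at end th 15.523 w 1.285
```

send_rows(rows="-0.013 -0.038 0 0;-0.026 -0.066 0 0;-0.042 -0.091 0 0;-0.061 -0.115 0 0;-0.083 -0.136 0 0;-0.106 -0.154 0 0;-0.131 -0.17 0 0;-0.158 -0.182 0 0;-0.185 -0.192 0 0;-0.221 -0.199 0 0")

```text
clock: 13.12
tool_pos: [0.5015, 0.0032, 0.2266]
eef_rot: [0.711, 0.703, 0.0, -0.0]
contact_force: [-0.4, 0.3, 0.4]
opening: 1.002
finger_force: 0.0
```

```bash
python3 -c "
from h import *
step()"
```

```text
t 13.117 n 385 pin [0.5016 0.0062] r 0.0804 a 2.9574 z 0.164 tcp [0.5015 0.0032 0.2266] r,a [0.08   2.9947] F [-0.4  0.3  0.4] op 1.0 t1 13.167
res [-0.004  0.008 -0.004  0.001 -0.002  0.002 -0.002  0.001  0.   ] w0 2.428 1/I 21.1 w 1.280
-0.037 -0.003 0 0;-0.065 -0.002 0 0;-0.093 0.003 0 0;-0.12 0.01 0 0;-0.145 0.019 0 0;-0.169 0.032 0 0;-0.192 0.046 0 0;-0.213 0.062 0 0;-0.232 0.08 0 0;-0.253 0.106 0 0
end th 16.635899499343978
pred at end th 16.607 w 1.165
```

send_rows(rows="-0.037 -0.003 0 0;-0.065 -0.002 0 0;-0.093 0.003 0 0;-0.12 0.01 0 0;-0.145 0.019 0 0;-0.169 0.032 0 0;-0.192 0.046 0 0;-0.213 0.062 0 0;-0.232 0.08 0 0;-0.253 0.106 0 0")

```text
clock: 14.0
tool_pos: [0.5329, -0.073, 0.2265]
eef_rot: [0.711, 0.703, -0.0, -0.0]
contact_force: [0.3, 0.6, 0.1]
opening: 0.999
finger_force: 0.0
```

```bash
python3 -c "
from h import *
step()"
```

```text
t 14.000 n 356 pin [ 0.5303 -0.0713] r 0.0805 a -2.2462 z 0.163 tcp [ 0.5329 -0.073   0.2265] r,a [ 0.0802 -2.2078] F [0.3 0.6 0.1] op 1.0 t1 14.05
res [-0.004  0.009 -0.004  0.001 -0.001  0.002 -0.002  0.    -0.001  0.002] w0 2.428 1/I 21.1 w 1.159
-0.018 0.028 0 0;-0.029 0.051 0 0;-0.038 0.074 0 0;-0.045 0.098 0 0;-0.049 0.122 0 0;-0.051 0.147 0 0;-0.051 0.171 0 0;-0.049 0.195 0 0;-0.045 0.218 0 0;-0.036 0.247 0 0
end th 17.608207735828568
pred at end th 17.582 w 1.048
```

send_rows(rows="-0.018 0.028 0 0;-0.029 0.051 0 0;-0.038 0.074 0 0;-0.045 0.098 0 0;-0.049 0.122 0 0;-0.051 0.147 0 0;-0.051 0.171 0 0;-0.049 0.195 0 0;-0.045 0.218 0 0;-0.036 0.247 0 0")

```text
clock: 14.88
tool_pos: [0.6069, -0.0843, 0.2265]
eef_rot: [0.712, 0.703, -0.0, -0.0]
contact_force: [-0.5, -0.1, -0.1]
opening: 1.001
finger_force: 0.0
```

```bash
python3 -c "
from h import *
step()"
```

```text
t 14.883 n 350 pin [ 0.6044 -0.0847] r 0.0799 a -1.2682 z 0.162 tcp [ 0.6069 -0.0843  0.2265] r,a [ 0.0803 -1.2368] F [-0.5 -0.1 -0.1] op 1.0 t1 14.933
res [-0.005  0.008 -0.004  0.001 -0.001  0.002 -0.002  0.    -0.002  0.001
  0.001] w0 2.429 1/I 21.1 w 1.043
0.012 0.028 0 0;0.023 0.048 0 0;0.035 0.067 0 0;0.049 0.084 0 0;0.064 0.1 0 0;0.08 0.115 0 0;0.097 0.128 0 0;0.115 0.14 0 0;0.134 0.15 0 0;0.159 0.161 0 0
end th 18.482150341048108
pred at end th 18.459 w 0.936
```

send_rows(rows="0.012 0.028 0 0;0.023 0.048 0 0;0.035 0.067 0 0;0.049 0.084 0 0;0.064 0.1 0 0;0.08 0.115 0 0;0.097 0.128 0 0;0.115 0.14 0 0;0.134 0.15 0 0;0.159 0.161 0 0")

```text
clock: 15.77
tool_pos: [0.6556, -0.037, 0.2265]
eef_rot: [0.712, 0.702, -0.0, 0.0]
contact_force: [0.4, 0.3, -0.3]
opening: 1.0
finger_force: 0.0
```

```bash
python3 -c "
from h import *
step([.226,.215,.202,.189,.178]+[.178]*5)"
```

```text
t 15.767 n 367 pin [ 0.6545 -0.0391] r 0.0800 a -0.3928 z 0.165 tcp [ 0.6556 -0.037   0.2265] r,a [ 0.0802 -0.3631] F [ 0.4  0.3 -0.3] op 1.0 t1 15.817
res [-0.005  0.008 -0.004  0.002 -0.001  0.002 -0.002  0.    -0.002  0.
 -0.     0.002] w0 2.429 1/I 21.1 w 0.931
0.025 0.008 0 0;0.045 0.012 0.037 0;0.065 0.015 0.08 0;0.084 0.016 0.123 0;0.104 0.016 0.16 0;0.123 0.014 0.16 0;0.142 0.011 0.16 0;0.161 0.007 0.16 0;0.179 0.002 0.16 0;0.201 -0.007 0.16 0
end th 19.257768203556612
pred at end th 19.237 w 0.828
```

send_rows(rows="0.025 0.008 0 0;0.045 0.012 0.037 0;0.065 0.015 0.08 0;0.084 0.016 0.123 0;0.104 0.016 0.16 0;0.123 0.014 0.16 0;0.142 0.011 0.16 0;0.161 0.007 0.16 0;0.179 0.002 0.16 0;0.201 -0.007 0.16 0")

```text
clock: 16.65
tool_pos: [0.6545, 0.0235, 0.1792]
eef_rot: [0.712, 0.702, 0.001, 0.001]
contact_force: [0.8, 0.0, -0.2]
opening: 1.003
finger_force: 0.0
```

```bash
python3 -c "
from h import *
step(.178,10,0)"
```

```text
t 16.650 n 385 pin [0.6545 0.0222] r 0.0800 a 0.3934 z 0.166 tcp [0.6545 0.0235 0.1792] r,a [0.0805 0.4086] F [ 0.8  0.  -0.2] op 1.0 t1 16.7
res [-0.005  0.009 -0.004  0.001 -0.001  0.002 -0.003  0.    -0.002  0.001
  0.001  0.003 -0.002] w0 2.429 1/I 21.1 w 0.824
0.022 -0.011 0 0;0.038 -0.021 0 0;0.052 -0.031 0 0;0.066 -0.042 0 0;0.079 -0.054 0 0;0.09 -0.066 0 0;0.101 -0.079 0 0;0.111 -0.092 0 0;0.12 -0.106 0 0;0.128 -0.12 0 0
end th 19.92867581797233
pred at end th 19.929 w 0.725
```

send_rows(rows="0.022 -0.011 0 0;0.038 -0.021 0 0;0.052 -0.031 0 0;0.066 -0.042 0 0;0.079 -0.054 0 0;0.09 -0.066 0 0;0.101 -0.079 0 0;0.111 -0.092 0 0;0.12 -0.106 0 0;0.128 -0.12 0 0", jaw=1, force=12)

```text
clock: 17.53
tool_pos: [0.6182, 0.0625, 0.1786]
eef_rot: [0.712, 0.703, 0.0, -0.0]
contact_force: [-0.3, 0.4, 0.1]
opening: 0.339
finger_force: 12.0
```

```bash
python3 -c "
from h import *
s=sensors.get_state(); print(s['clock'],s['opening'],s['finger_force'],s['contact_force'],pol(s['tool_pos']))
th=19.929; w=.72; L=[]
for k in range(10):
    w2=w if k<4 else w; th+=w*(1/12); L.append(th)
plan(L,.178)"
```

```text
17.5333 0.3385939636862817 11.998495738953352 [-0.29397647  0.35312837  0.08434054] (np.float64(0.0803451877428114), np.float64(1.0834917654093246))
0.007 -0.015 0 0;0.013 -0.03 0 0;0.018 -0.045 0 0;0.022 -0.06 0 0;0.026 -0.076 0 0;0.028 -0.092 0 0;0.029 -0.108 0 0;0.03 -0.124 0 0;0.029 -0.14 0 0;0.028 -0.156 0 0
end th 20.528999999999986
```

```bash
python3 -c "
from h import *
json.dump([*(H+RAD*np.array([np.cos(19.929),np.sin(19.929)])),.178],open('cmd.json','w'))
from scipy.interpolate import CubicHermiteSpline as C
f=C([0,6/12,26/12],[19.929,19.929+.18,19.2436],[.72,0,0]); L=list(f(np.arange(1,31)/12)) 
L=[l if i<26 else 19.2436 for i,l in enumerate(L)]
for i in range(3): plan(L[10*i:10*i+10],.178)"
```

```text
0.006 -0.013 0 0;0.011 -0.024 0 0;0.014 -0.033 0 0;0.017 -0.039 0 0;0.018 -0.043 0 0;0.018 -0.044 0 0;0.018 -0.043 0 0;0.016 -0.038 0 0;0.014 -0.031 0 0;0.01 -0.022 0 0
end th 20.018998399999997
-0.005 0.011 0 0;-0.011 0.024 0 0;-0.018 0.037 0 0;-0.027 0.05 0 0;-0.037 0.064 0 0;-0.048 0.077 0 0;-0.06 0.09 0 0;-0.073 0.101 0 0;-0.085 0.111 0 0;-0.098 0.12 0 0
end th 19.430526399999998
-0.011 0.008 0 0;-0.022 0.014 0 0;-0.03 0.018 0 0;-0.037 0.021 0 0;-0.042 0.023 0 0;-0.043 0.024 0 0;-0.043 0.024 0 0;-0.043 0.024 0 0;-0.043 0.024 0 0;-0.043 0.024 0 0
end th 19.2436
```

send_rows(rows="0.006 -0.013 0 0;0.011 -0.024 0 0;0.014 -0.033 0 0;0.017 -0.039 0 0;0.018 -0.043 0 0;0.018 -0.044 0 0;0.018 -0.043 0 0;0.016 -0.038 0 0;0.014 -0.031 0 0;0.01 -0.022 0 0")

```text
clock: 18.37
tool_pos: [0.6124, 0.0652, 0.1785]
eef_rot: [0.711, 0.703, 0.0, 0.0]
contact_force: [0.8, 1.8, -0.7]
opening: 0.337
finger_force: 12.0
```

send_rows(rows="-0.005 0.011 0 0;-0.011 0.024 0 0;-0.018 0.037 0 0;-0.027 0.05 0 0;-0.037 0.064 0 0;-0.048 0.077 0 0;-0.06 0.09 0 0;-0.073 0.101 0 0;-0.085 0.111 0 0;-0.098 0.12 0 0")

```text
clock: 19.2
tool_pos: [0.6484, 0.0347, 0.1786]
eef_rot: [0.712, 0.703, 0.0, 0.0]
contact_force: [2.3, 2.1, -1.3]
opening: 0.331
finger_force: 12.0
```

send_rows(rows="-0.011 0.008 0 0;-0.022 0.014 0 0;-0.03 0.018 0 0;-0.037 0.021 0 0;-0.042 0.023 0 0;-0.043 0.024 0 0;-0.043 0.024 0 0;-0.043 0.024 0 0;-0.043 0.024 0 0;-0.043 0.024 0 0")

```text
clock: 20.03
tool_pos: [0.6545, 0.0231, 0.1786]
eef_rot: [0.711, 0.703, 0.0, -0.0]
contact_force: [4.3, 2.2, -1.4]
opening: 0.335
finger_force: 12.0
```

```bash
python3 -c "
from h import *
look()"
```

```text
t 20.033 n 351 pin [0.6551 0.0241] r 0.0813 a 0.4127 z 0.165 tcp [0.6545 0.0231 0.1786] r,a [0.0804 0.4041] F [ 4.3  2.2 -1.4] op 0.34 t1 20.083
```

send_rows(rows="0.001 0.003 0 0;0.001 0.003 0 0;0.001 0.003 0 0;0.001 0.003 0 0;0.001 0.003 0 0;0.001 0.003 0 0", force=5)

```text
clock: 20.58
tool_pos: [0.6551, 0.0221, 0.1785]
eef_rot: [0.712, 0.703, -0.001, -0.0]
contact_force: [0.5, 0.1, 1.9]
opening: 0.337
finger_force: 5.0
```

```bash
python3 -c "
from h import *
look()"
```

```text
t 20.583 n 348 pin [0.6558 0.023 ] r 0.0816 a 0.3971 z 0.165 tcp [0.6551 0.0221 0.1785] r,a [0.0805 0.39  ] F [0.5 0.1 1.9] op 0.34 t1 20.633
```

send_rows(rows="0 0 0 0;0 0 0 0;0 0 0 0;0 0 0 0;0 0 0 0;0 0 0 0;0 0 0 0;0 0 0 0;0 0 0 0;0 0 0 0", jaw=-1)

```text
clock: 21.47
tool_pos: [0.6556, 0.0225, 0.1785]
eef_rot: [0.712, 0.703, -0.0, 0.0]
contact_force: [0.1, -0.4, 0.1]
opening: 1.0
finger_force: 0.0
```

```bash
python3 -c "
from h import *
look(); look()"
```

```text
t 21.467 n 385 pin [0.6542 0.0225] r 0.0799 a 0.3985 z 0.166 tcp [0.6556 0.0225 0.1785] r,a [0.0811 0.3923] F [ 0.1 -0.4  0.1] op 1.0 t1 21.517
t 21.517 n 386 pin [0.6542 0.022 ] r 0.0797 a 0.3932 z 0.166 tcp [0.6555 0.0225 0.1785] r,a [0.0811 0.392 ] F [-0.4  0.7  0.4] op 1.0 t1 21.567
```

send_rows(rows="0 0 -0.1 0;0 0 -0.2 0;0 0 -0.3 0;0 0 -0.4 0;-0.1 0 -0.45 0;-0.2 0 -0.45 0;-0.3 0 -0.45 0;-0.4 0 -0.45 0;-0.5 0 -0.45 0;-0.5 0 -0.45 0")

```text
clock: 22.4
tool_pos: [0.6529, -0.1373, 0.3129]
eef_rot: [0.715, 0.699, -0.003, 0.002]
contact_force: [-0.5, -1.5, 0.1]
opening: 0.998
finger_force: 0.0
```

```bash
python3 - <<'E'
from h import *
look()
for k in range(2):
  for n,hub in(('top',(.580,-.0097)),('side',(.5813,-.0072))):
    m,w=yellow(n); t=m&(w[...,2]>.19); (x,y),r=cv2.minEnclosingCircle(w[t][:,:2].astype(np.float32)); print(n,t.sum(),x,y,r,'ang own hub',np.arctan2(y-hub[1],x-hub[0]),'H',pol((x,y)))
look()
for i in range(10): eyes.snapshot('top')
look()
p,_=eyes.snapshot('top'); cv2.imwrite('pics/end.png',cv2.resize(p[80:250,210:450,::-1],None,fx=3.3,fy=3.3))
E
```

```text
t 22.400 n 380 pin [0.6542 0.0218] r 0.0796 a 0.3902 z 0.167 tcp [ 0.6529 -0.1373  0.3129] r,a [ 0.1477 -1.0594] F [-0.5 -1.5  0.1] op 1.0 t1 22.45
top 64 0.6514747738838196 0.019010694697499275 0.014872562140226364 ang own hub 0.38196233708366706 H (np.float64(0.07602678406865286), np.float64(0.3702572907710951))
side 76 0.46595415472984314 0.43879711627960205 0.46756669878959656 ang own hub 1.8238756850758615 H (np.float64(0.46175575802555685), np.float64(1.8217030964435015))
top 62 0.6524021029472351 0.019434470683336258 0.014435291290283203 ang own hub 0.3825720176637803 H (np.float64(0.07704464056638541), np.float64(0.37102956472089343))
side 77 0.6539109349250793 0.025664374232292175 0.014699509367346764 ang own hub 0.4250215855016304 H (np.float64(0.08088076190462926), np.float64(0.43609614461453594))
t 22.650 n 378 pin [0.6542 0.0222] r 0.0797 a 0.3958 z 0.167 tcp [ 0.6538 -0.1253  0.3137] r,a [ 0.1379 -1.0112] F [-0.1  0.9 -0.6] op 1.0 t1 22.7
t 23.200 n 380 pin [0.6537 0.0223] r 0.0793 a 0.3984 z 0.166 tcp [ 0.6537 -0.1274  0.3135] r,a [ 0.1396 -1.0198] F [ 1.1 -0.7 -0.4] op 1.0 t1 23.25
```

View pics/end.png

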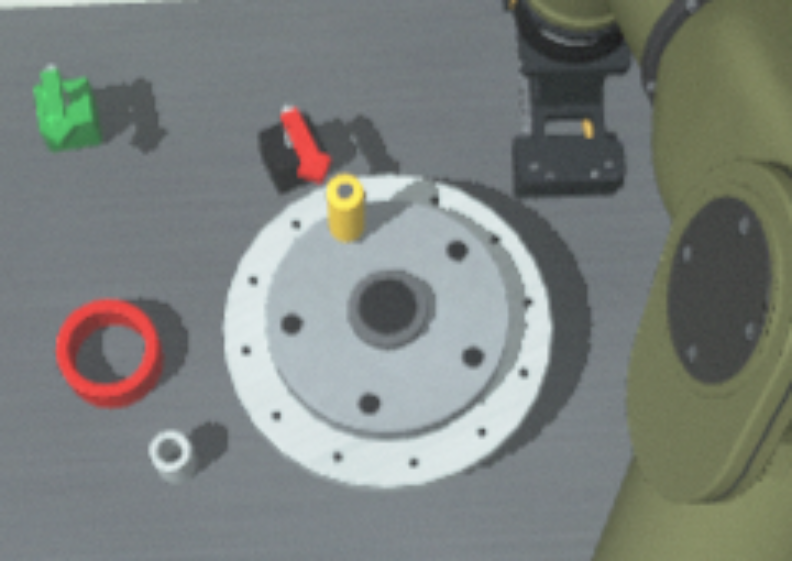

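The final view shows the pin (crop (345,190)) lined up with the arrow tip (318,178) and the hub axis. It is at rest, the gripper is clear, and the bystanders haven't moved.

```bash
python3 -c "
from plant import finish_job; print(finish_job())"
```

```text
the job is handed in; nothing more can be done
None
```

The job is handed in: I spun the hub to about 2.5 rad/s, shadowed the pin for over 10 s while it coasted down to about 0.8 rad/s, caught it, parked it within about 0.01 rad of the red pointer line (camera estimate) and released it at rest, in about 23 s of robot time.

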